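# Start the clamp screw of a glue press

## Task

The clamp screw of the glue press stands loose in the bronze nut of the press's bridge, its thread still sitting on top of the nut's first thread. Start it without cross-threading: turn it by its flat wing backward (counter-clockwise seen from above) until it is felt to drop into the thread, then forward (clockwise) one full turn, and finish with the gripper still holding the wing and the screw at rest. Do not lift the screw out of the nut, and leave the things around the press where they are.

Things in the scene. Friction and masses are not known exactly. Their poses are not given: they have to be found in the camera images.
- wing (a point): Centre of the flat steel wing on top of the clamp screw. The wing is an upright tab 14 mm thick (along this frame's x), 88 mm wide (along y; flat 44 mm middle, round ends) and 44 mm high, half of it above this point. Below the wing: a round collar 42 mm across, 16 mm high, then the 36 mm thread. z points up the screw's axis.
- screw: The clamp screw, about 0.7 kg; origin on its axis at the lower end of the thread, 112 mm below the wing's centre; a plain 28 mm nose hangs below it in the nut. Right-hand thread, 10 mm pitch. It turns easily (about 0.06 N m) and slides freely up and down: only its thread holds it up, so its own weight makes it drop, but not while it is gripped tight.
- nut_top (a point): Centre of the flat top of the bronze nut, on the screw's axis, 150 mm above the table; z up. At the start the wing's centre is 111 mm above it, the end of the screw's thread standing on the nut's top. Somewhere 35 to 150 degrees backward the screw falls by 6 mm; turned on backward it slowly climbs again; turned forward from there it goes down 10 mm a turn.
- screw_turn (a joint): Turn of the clamp screw in rad, positive clockwise seen from above (forward, screwing in), negative counter-clockwise (backward); counts on over several turns. At 0 the wing stands along the bridge. It starts between -0.5 and 0.5.
- press: The glue press, fixed to the table; origin at the centre of its underside, below the screw. Bed 200 by 300 mm; the grey bridge runs along y, 300 mm long and 58 mm wide, its top 140 mm above the table; two column ends, 125 mm either side of the screw, reach 160 mm. A glued panel lies under the bridge.
- brush_pot: Bystander: terracotta pot 86 mm across and 100 mm high with brushes standing up to 220 mm; origin at its underside.
- mallet: Bystander: carver's round wooden mallet lying on the table, 220 mm long, head 68 mm across; origin on the table below its middle.
- finial: Bystander: small dark and gilt turned finial, 76 mm across, 130 mm high; origin at its underside.
- glue: Bystander: white glue bottle 56 mm across, 150 mm high; origin at its underside.

How it is judged (in metres and radians):
On the way, in this order (a step that is already met when the one before it is completed fails the run):
1. the screw has been turned backward and has dropped into the thread (more than 3 mm) (z of wing in the frame of nut_top below 0.108 m and value of joint screw_turn below -0.3 rad), for 0.1 s.
2. the screw has been turned forward one turn from the drop, give or take a quarter turn (z of wing in the frame of nut_top between 0.0925 and 0.098 m and value of joint screw_turn above 2.5 rad), for 0.1 s.
At the end, for the whole second after the job is handed in: The screw sits in the nut one turn past the drop, give or take a quarter turn (its wing's centre 92.5 to 98 mm above the nut's top face), is at rest, and the fingers still hold it with more than 2 N (all of step 2 and contact force between the fingers and screw above 2 N and velocity of joint screw_turn between -0.1 and 0.1 rad/s and linear speed of screw below 0.01 m/s); the arm keeps its last pose, push and grip.
It fails at once if the screw is lifted more than 12 mm above where it stood (z of wing in the frame of nut_top above 0.123 m).
It fails at once if the pot of brushes is moved more than 20 mm or knocked over (distance of brush_pot from where it was at the start of the episode above 0.02 m or angle between brush_pot's own z axis and vertical above 0.3 rad).
It fails at once if the mallet is moved more than 20 mm or knocked over (distance of mallet from where it was at the start of the episode above 0.02 m).
It fails at once if the finial is moved more than 20 mm or knocked over (distance of finial from where it was at the start of the episode above 0.02 m or angle between finial's own z axis and vertical above 0.3 rad).
It fails at once if the glue bottle is moved more than 20 mm or knocked over (distance of glue from where it was at the start of the episode above 0.02 m or angle between glue's own z axis and vertical above 0.3 rad).
It also fails if it takes over 70 s, if anything falls off the work surface, if the arm or the gripper's body presses on something with over 40 N, if the wrist force passes 120 N, or if a joint passes its speed limit or range.

## Robot

A 6-joint arm with a two-finger parallel gripper is mounted at the origin on the work surface. World frame = base frame: x ahead of the robot, y to its left, z up, the work surface at z = 0. Lengths are in mm, angles in degrees, forces in N, time in s.
With the tool pointing down it reaches from about 300 to 750 mm from the base axis. Payload 8.5 kg.
Tool frame: the origin (TCP) lies midway between the tips of the shut fingers; the grasp point (between the pads) lies 19 mm behind it; z points along the fingers, y is the line along which they close (so a half turn about z gives the same grasp; the last joint's range is limited). The gripper opens to 85 mm and grips with 20 to 120 N. Pads are 22 mm wide; open, the fingers measure 114 mm over their backs; the gripper's body (76 mm by 85 mm) begins 54 mm behind the grasp point. The pads swing forward as they close: fully open they stand 13 mm farther back than shut.
Start: joints at [55.961, 21.807, 74.336, -0, 83.858, -12.336], TCP at [203.383, 510.995, 231.322] pointing down, gripper open.
Joint ranges: [-178.18, 178.18], [-50.72, 133.34], [12.68, 142.11], [-81.47, 261.47], [9.98, 163.14], [-165.26, 165.26]. Speed limits (degrees/s): [136.94, 136.94, 180, 180, 180, 180].

## Interface

Orientations are given as [roll, pitch, yaw] about the fixed x, y, z axes, in that order (R = Rz(yaw) Ry(pitch) Rx(roll)).
In Python, from workcell import observe, camera, camera_info, finish_job gives the robot as it stands. The module is installed in compiled form; this text tells all that it offers.
- The arm moves only by the tool arm_command, never from a script. Its argument "motion" is text: rows parted by semicolons, each of 7 numbers parted by spaces: the closure, from 0 (fully open) to 1 (shut), then the shift along the tool's x, y, z in units of 30 mm (1.0 is 30 mm), then the turn, a rotation vector about the tool's x, y, z in units of 6 degrees (1.0 is 6 degrees). In form: claw dx dy dz ax ay az; .... A call has 1 to 5 rows; each row shifts and turns the commanded pose from where the row before left it, along the tool's axes as they then stand; what a row does not reach is not made up. A row lasts 1/12 s, in which the tool goes at most 41.7 mm and 7.16 degrees, less where a joint would pass 70% of its speed; a pose out of reach is approached as far as the arm can. A call is refused whole if a number of a shift passes 1 or a number of a turn 1, either way. A call with a gripper value outside its range is refused whole. The fingers move at their own pace and stop on an object; "grip_force" is the grip in N (left out, the last holds). Time passes only in rows, so rows that do not move let the fingers close. It gives the time, the measured TCP pose, the force, the opening and the grip force at its end, in the units of the state.
- observe(): the state, without advancing time (a new reading comes with each control period).
- camera(name): name is "scene" or "side" or "wrist"; returns (picture, depth): 480x640x3 uint8, blue, green, red; 480x640 float32, mm along the optical axis (not along the pixel's ray), 0 where there is no reading.
- camera_info(name): a dict with "fx", "fy", "cx", "cy" (pixels), "rvec" (rotation vector, rad) and "tvec" (3), from world to camera coordinates, as OpenCV has them. Camera axes: x right, y down, z forward; pixel columns grow to the right and rows downward; lengths in mm; the calibration is good to about 2 mm. A picture is of the moment at which its call begins: read the wrist's pose just before it. camera_info takes no time and is no camera call; for the wrist camera it gives the pose at the moment of the call.
- finish_job(): hands the job in; it is judged then, once.
The state is a dict: "clock": time; "joint_pos": joint angles; "joint_velocities": joint speeds; "joint_torque": joint torques, N m; "tcp_pos": TCP position; "orientation": TCP orientation; "wrist_force": force on the tool from outside, world axes, zero at the start; "ft_torque": the same for the moment, N m; "opening": opening from 0.0 (shut) to 1.0 (fully open); "grasp_force": force on a finger pad.
Only numpy, scipy, OpenCV 4.12 (cv2) and the standard library are available. Lean on these libraries where they do the work, as an engineer would, in place of code of your own. Each camera call takes 0.05 s, during which the arm holds its last target. There are 200 camera calls.

## Working session

There is one attempt and no reset: what is moved stays moved. The work goes in short steps, Python scripts to look and compute and a tool call to move; the robot and the scene stay as the last step left them, time stands still between calls to the robot, and variables do not carry over. Pictures are saved under pics/ and viewed, at most 10 in all, crops included, and the job is handed in when it is done.

Besides the shell and the picture viewer there is one more tool, called after "Call:" in YAML: its name, and indented under it one key for each argument. arm_command: Moves the arm, as the interface text tells. Its arguments: {"type":"object","properties":{"motion":{"type":"string"},"grip_force":{"type":"number"}},"required":["motion"]}

```bash
mkdir -p pics
cat > h.py <<'E'
import numpy as np, cv2
from workcell import observe, camera, camera_info, finish_job
def cloud(name):
    i=camera_info(name); p,d=camera(name)
    R=cv2.Rodrigues(np.array(i['rvec'],float))[0]; t=np.array(i['tvec'],float).ravel()
    v,u=np.mgrid[:480,:640]
    c=np.stack([(u-i['cx'])/i['fx']*d,(v-i['cy'])/i['fy']*d,d],-1)
    w=(c-t)@R; w[d==0]=np.nan
    return p,w,-R.T@t
E
python3 - <<'E'
from h import *
s=observe();print({k:np.round(v,3).tolist() for k,v in s.items()})
ims=[]
for n in('scene','side'):
    p,w,c=cloud(n); np.savez(f'pics/{n}.npz',p=p,w=w); print(n,c.round()); ims.append(cv2.resize(p,(400,300)))
    cv2.imwrite(f'pics/{n}0.png',p)
E
```

```text
{'clock': 0.0, 'joint_pos': [55.96, 21.841, 74.386, -0.001, 83.859, -12.336], 'joint_velocities': [-0.052, -0.049, 0.033, 0.146, -0.007, -0.065], 'joint_torque': [0.003, -44.848, -23.127, -0.0, 0.005, -0.0], 'tcp_pos': [203.237, 510.748, 230.702], 'orientation': [-179.916, -0.017, 158.295], 'wrist_force': [0.01, -0.404, -0.303], 'ft_torque': [0.009, 0.051, -0.032], 'grasp_force': 0.0, 'opening': 0.996}
scene [1538. -472.  914.]
side [-164. -682.  984.]
```

View pics/scene0.png

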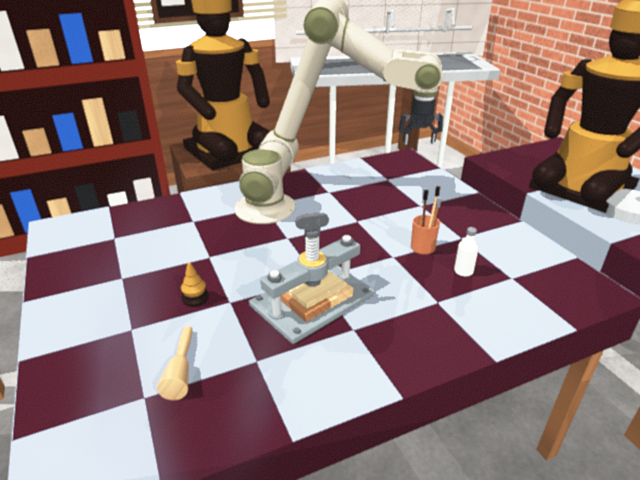

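View pics/side0.png

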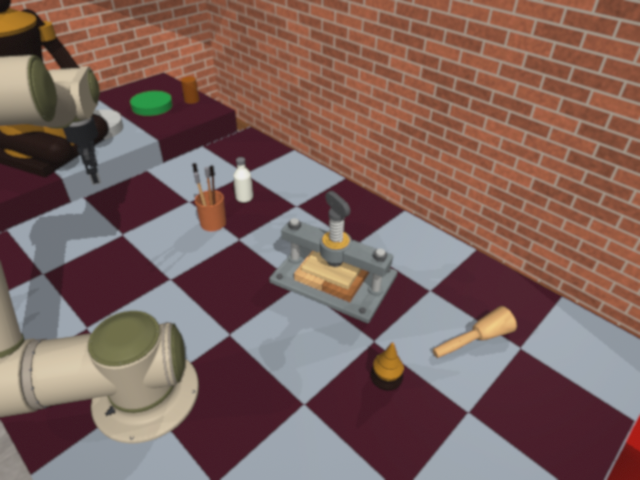

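The scene view shows the dark wing at about (312,221), the nut at (313,260), and the pot, glue, finial and mallet clear of the press. In the side view the wing is at (338,207).

```bash
cat > m.py <<'E'
from h import *
def wing(w,near,lo=240,hi=290):
    m=np.isfinite(w[...,0])&(w[...,2]>lo)&(w[...,2]<hi)&(np.hypot(w[...,0]-near[0],w[...,1]-near[1])<70)
    P=w[m]; (c,s,a)=cv2.minAreaRect(P[:,:2].astype(np.float32))
    q=P[:,:2]-P[:,:2].mean(0); V=np.linalg.svd(q,full_matrices=False)[2][0]
    print(len(P),'z',np.percentile(P[:,2],[2,98]).round(1),'rect',np.round(c,1),np.round(s,1),'mean',P.mean(0).round(1),'axis deg',round(np.degrees(np.arctan2(V[1],V[0]))%180,1))
if __name__=='__main__':
    for n,px in(('scene',(312,222)),('side',(338,207))):
        z=np.load(f'pics/{n}.npz');w=z['w'];p=z['p']
        a=w[px[1]-4:px[1]+5,px[0]-4:px[0]+5].reshape(-1,3);c=np.nanmedian(a,0);print(n,c.round(1))
        wing(w,c)
        # bridge top, nut flange
        r=np.hypot(w[...,0]-c[0],w[...,1]-c[1])
        m=(r<160)&(abs(w[...,2]-140)<5);P=w[m][:,:2].astype(np.float32)
        print('bridge',len(P),[np.round(x,1) for x in cv2.minAreaRect(P)])
        hsv=cv2.cvtColor(p,cv2.COLOR_BGR2HSV)
        m=(r<50)&(hsv[...,1]>120)&(hsv[...,0]>12)&(hsv[...,0]<32)&(w[...,2]>135)&(w[...,2]<160);P=w[m]
        print('nut',len(P),P[:,2].max().round(1),cv2.minEnclosingCircle(P[:,:2].astype(np.float32)))
        m=(r<40)&(w[...,2]>160)&(w[...,2]<218);print('thread',w[m].mean(0).round(1), m.sum())
        m=(w[...,2]>15)&(w[...,2]<300)&(r>180)&(w[...,0]>250)&(w[...,0]<900)&(abs(w[...,1])<600)
        k,l,st,ce=cv2.connectedComponentsWithStats(m.astype(np.uint8))
        for j in range(1,k):
            if st[j,4]>60: Q=w[l==j]; print('obj',st[j,4],Q.mean(0).round(),Q[:,2].max().round())
E
python3 m.py
```

```text
scene [562.  -51.3 263.8]
498 z [241.  285.4] rect [562.5 -50.5] [85.4 29.2] mean [561.4 -50.9 265.9] axis deg 78.2
bridge 1081 [array([556.8, -49. ]), array([ 85. , 305.1]), np.float64(18.9)]
nut 171 153.4 ((559.696044921875, -52.348995208740234), 36.04621505737305)
thread [566.6 -53.6 189.3] 238
obj 1134 [472. 381.  95.] 224.0
obj 706 [631. 416.  80.] 153.0
obj 709 [ 430. -352.   58.] 132.0
obj 1319 [ 692. -449.   43.] 70.0
side [546.8 -58.5 261.7]
370 z [242.9 283.4] rect [551.3 -50.9] [88.3 21.6] mean [549.9 -55.7 267.2] axis deg 80.6
bridge 1262 [array([552.3, -52.5]), array([ 79.8, 302.2]), np.float64(19.9)]
nut 227 152.5 ((554.858642578125, -49.193939208984375), 37.0953369140625)
thread [547.4 -57.8 188.8] 234
obj 549 [609. 412.  79.] 151.0
obj 1252 [453. 376.  96.] 222.0
obj 1413 [ 657. -449.   40.] 68.0
obj 954 [ 399. -360.   60.] 131.0
```

Both views agree: the axis is at about (556.5, -51.5), the wing lies along 79° and the bridge along 109°, and the heights match the expected values. I'll lift first, then travel.

Call:
arm_command:
  motion: "0 0 0 -0.9 0 0 0;0 0 0 -0.9 0 0 0;0 0 0 -0.9 0 0 0;0 0 0 -0.9 0 0 0;0 -0.5 -0.36 0 0 0 0"
  grip_force: 40

```text
clock: 0.52
tcp_pos: [213.0, 497.3, 343.9]
orientation: [179.5, 0.1, 158.4]
wrist_force: [-0.1, -0.0, 0.8]
opening: 0.998
grasp_force: 0.0
```

Call:
arm_command:
  motion: "0 -0.98 -0.72 0 0 0 0;0 -0.98 -0.72 0 0 0 0;0 -0.98 -0.72 0 0 0 0;0 -0.98 -0.72 0 0 0 0;0 -0.98 -0.72 0 0 0 0"

```text
clock: 0.93
tcp_pos: [310.3, 339.1, 339.1]
orientation: [-180.0, -0.0, 158.3]
wrist_force: [1.5, 0.1, -0.3]
opening: 1.0
grasp_force: 0.0
```

Call:
arm_command:
  motion: "0 -0.98 -0.72 0 0 0 0;0 -0.98 -0.72 0 0 0 0;0 -0.98 -0.72 0 0 0 0;0 -0.98 -0.72 0 0 0 0;0 -0.98 -0.72 0 0 0 0"

```text
clock: 1.35
tcp_pos: [407.0, 184.3, 339.2]
orientation: [-180.0, -0.0, 158.3]
wrist_force: [0.5, 1.0, -0.6]
opening: 0.999
grasp_force: 0.0
```

Call:
arm_command:
  motion: "0 -0.98 -0.72 0 0 0 0;0 -0.98 -0.72 0 0 0 0;0 -0.98 -0.72 0 0 0 0;0 -0.98 -0.72 0 0 0 0;0 0 0 0 0 0 1"

```text
clock: 1.77
tcp_pos: [486.3, 57.6, 338.0]
orientation: [-179.9, -0.1, 152.1]
wrist_force: [-1.1, 0.9, -0.5]
opening: 0.998
grasp_force: 0.0
```

Call:
arm_command:
  motion: "0 0 0 0 0 0 1;0 0 0 0 0 0 1;0 0 0 0 0 0 1;0 0 0 0 0 0 1;0 0 0 0 0 0 1"

```text
clock: 2.18
tcp_pos: [483.8, 62.2, 339.0]
orientation: [-180.0, -0.0, 122.0]
wrist_force: [-0.1, -0.2, -0.3]
opening: 1.003
grasp_force: 0.0
```

Call:
arm_command:
  motion: "0 0 0 0 0 0 1;0 0 0 0 0 0 1;0 0 0 0 0 0 1;0 0 0 0 0 0 1;0 0 0 0 0 0 1"

```text
clock: 2.6
tcp_pos: [483.8, 62.3, 339.0]
orientation: [-180.0, -0.0, 92.0]
wrist_force: [0.1, -0.7, -0.3]
opening: 1.002
grasp_force: 0.0
```

Call:
arm_command:
  motion: "0 0 0 0 0 0 1;0 0 0 0 0 0 1;0 0 0 0 0 0 0.17;0 -0.8 0.78 0 0 0 0;0 -0.8 0.78 0 0 0 0"

```text
clock: 3.02
tcp_pos: [520.9, 6.6, 339.7]
orientation: [180.0, -0.0, 79.6]
wrist_force: [0.8, 0.3, -0.7]
opening: 1.001
grasp_force: 0.0
```

Call:
arm_command:
  motion: "0 -0.8 0.78 0 0 0 0;0 -0.8 0.78 0 0 0 0;0 0 0 0 0 0 0;0 0 0 0 0 0 0"

```text
clock: 3.35
tcp_pos: [558.5, -50.8, 338.2]
orientation: [-179.9, -0.0, 79.3]
wrist_force: [0.2, -0.7, 0.6]
opening: 1.001
grasp_force: 0.0
```

Run:
```python
from h import *; from m import wing
s=observe();print(s['tcp_pos'],s['orientation'],s['joint_pos'])
p,w,c=cloud('wrist');cv2.imwrite('pics/wr1.png',p);np.savez('pics/wr1.npz',p=p,w=w);print(c)
wing(w,(556,-51),274,292);wing(w,(556,-51),240,292)
```

```text
[558.47446523 -50.75312129 338.18084778] [-1.79886634e+02 -1.75260660e-02  7.92796945e+01] [-1.72896317e+01  2.01782843e+01  5.95119739e+01  4.51581327e-03
  1.00424369e+02 -6.56853093e+00]
[570.92493838  13.86778384 480.35211729]
4009 z [275.1 283.6] rect [556.5 -47.7] [81.6 13.8] mean [557.1 -44.4 281. ] axis deg 78.6
4347 z [267.6 283.6] rect [555.9 -47.1] [84.8 33.2] mean [557.5 -42.3 280. ] axis deg 78.6
```

View pics/wr1.png

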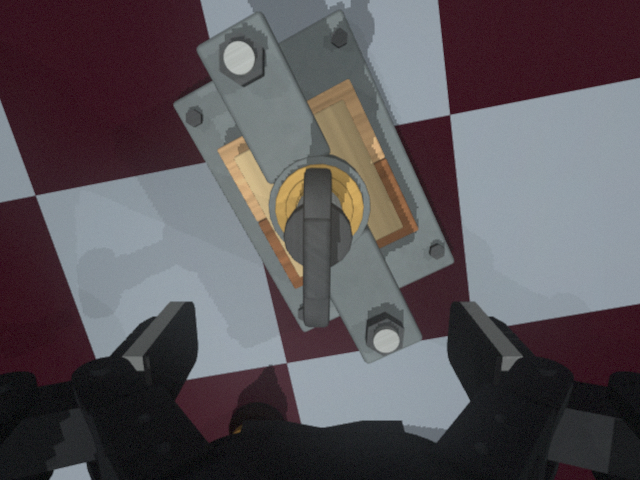

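The wrist view shows the wing running from (318,170) to (315,325), about 2.5 mm off centre between the fingers. I'll correct that, descend and close.

Call:
arm_command:
  motion: "0 0 -0.08 0.6 0 0 0.1;0 0 0 0.8 0 0 0;0 0 0 0.8 0 0 0;0 0 0 0.6 0 0 0;0 0 0 0.25 0 0 0"
  grip_force: 20

```text
clock: 3.82
tcp_pos: [554.3, -47.6, 245.8]
orientation: [-179.8, -0.0, 78.8]
wrist_force: [0.1, -1.1, 0.1]
opening: 1.003
grasp_force: 0.0
```

Call:
arm_command:
  motion: "0.5 0 0 0 0 0 0;0.5 0 0 0 0 0 0;0.75 0 0 0 0 0 0;0.75 0 0 0 0 0 0;0.75 0 0 0 0 0 0"

```text
clock: 4.23
tcp_pos: [555.9, -49.1, 248.8]
orientation: [179.9, 0.0, 78.7]
wrist_force: [0.3, -0.3, -0.7]
opening: 0.298
grasp_force: 0.0
```

Call:
arm_command:
  motion: "0.75 0 0 0 0 0 0;0.75 0 0 0 0 0 0;0.75 0 0 0 0 0 0"

```text
clock: 4.48
tcp_pos: [555.7, -49.1, 248.0]
orientation: [180.0, 0.0, 78.7]
wrist_force: [0.9, -0.2, -0.4]
opening: 0.252
grasp_force: 0.0
```

Run:
```python
from h import *; from m import wing
s=observe();print(s['tcp_pos'],s['orientation'],s['joint_pos'],s['wrist_force'],s['opening'])
for n in('scene','side'):
    p,w,c=cloud(n);cv2.imwrite(f'pics/{n}1.png',p)
p,w,c=cloud('wrist');cv2.imwrite('pics/wr2.png',p)
```

```text
[555.68600829 -49.09537583 247.95248   ] [1.79988916e+02 1.92289571e-03 7.86761026e+01] [-1.72079254e+01  2.19656433e+01  7.12904058e+01 -7.77773268e-04
  8.67327284e+01 -5.88398397e+00] [ 0.9149608  -0.22446448 -0.37386688] 0.25167252159474984
```

View pics/wr2.png

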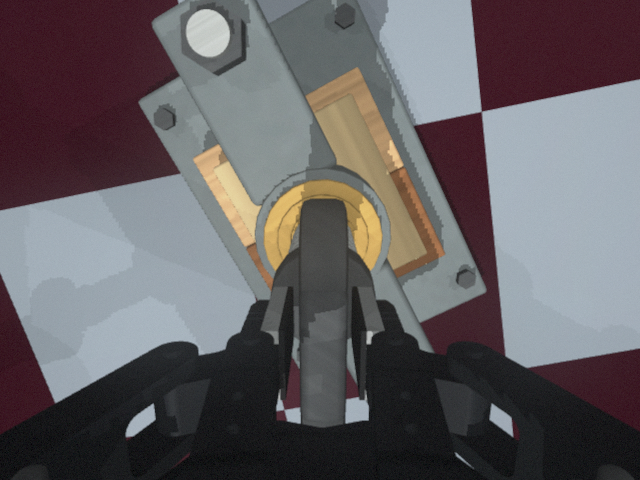

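The fingers straddle the wing, centred, with about 21 mm between them. I'll narrow them to about 18 mm so they still don't clamp, which leaves the screw free to drop, and turn backward.

```bash
cat > t.py <<'E'
from h import *
s=observe();p,w,c=cloud('wrist')
ax=np.array([556.3,-50.3]);r=np.hypot(w[...,0]-ax[0],w[...,1]-ax[1])
d=c[:2]-ax;d/=np.linalg.norm(d);q=w[...,:2]-ax;a=q@d;b=abs(q@np.array([-d[1],d[0]]))
m=(a>12)&(a<20)&(b<14)&(w[...,2]>230)&(w[...,2]<295);print('top z',np.percentile(w[m][:,2],[50,80,95]).round(2),m.sum())
m=(a>12)&(a<46)&(b<22)&(w[...,2]>242)&(w[...,2]<295)
P=w[m];P=P[P[:,2]>np.percentile(P[:,2],95)-18];P=P[:,:2];V=np.linalg.svd(P-P.mean(0),full_matrices=False)[2][0]
print('wing deg',round(np.degrees(np.arctan2(V[1],V[0]))%180,1),'mean dir',np.degrees(np.arctan2(*(P.mean(0)-ax)[::-1])).round(1),'yaw',s['orientation'][2].round(1),'tcp',s['tcp_pos'].round(1),'j6',s['joint_pos'][5].round(1),'F',s['wrist_force'].round(1),'M',s['ft_torque'].round(2),'op',round(s['opening'],3),'t',round(s['clock'],2))
E
python3 t.py
```

```text
top z [281.3  282.86 285.56] 2908
wing deg 81.5 mean dir 79.9 yaw 78.7 tcp [555.7 -49.1 247.8] j6 -5.9 F [ 0.1  0.1 -0.5] M [ 0.    0.01 -0.02] op 0.252 t 4.63
```

Call:
arm_command:
  motion: "0.79 -0.03 0 0 0 0 0;0.79 0 0 0 0 0 -0.5;0.79 0 0 0 0 0 -0.7;0.79 0 0 0 0 0 -0.7;0.79 0 0 0 0 0 -0.7"

```text
clock: 5.1
tcp_pos: [555.7, -50.2, 247.9]
orientation: [180.0, 0.0, 94.5]
wrist_force: [2.4, -0.6, -2.1]
opening: 0.208
grasp_force: 2.6
```

Call:
arm_command:
  motion: "0.79 0 0 0 0 0 -0.7;0.79 0 0 0 0 0 -0.7;0.79 0 0 0 0 0 -0.7;0.79 0 0 0 0 0 0"

```text
clock: 5.43
tcp_pos: [555.8, -50.1, 247.8]
orientation: [180.0, 0.0, 107.0]
wrist_force: [0.7, 0.4, -0.4]
opening: 0.21
grasp_force: 0.5
```

```bash
python3 t.py
```

```text
top z [282.04 283.2  292.41] 2618
wing deg 66.6 mean dir 100.6 yaw 107.0 tcp [555.8 -50.1 247.8] j6 -34.3 F [ 0.7  0.4 -0.4] M [ 0.01 -0.17  0.03] op 0.21 t 5.43
```

Call:
arm_command:
  motion: "0.79 0 0 0 0 0 -0.7;0.79 0 0 0 0 0 -0.7;0.79 0 0 0 0 0 -0.7;0.79 0 0 0 0 0 -0.7;0.79 0 0 0 0 0 0"

```text
clock: 5.9
tcp_pos: [555.9, -50.0, 247.9]
orientation: [179.9, 0.0, 123.7]
wrist_force: [2.2, 0.1, 0.0]
opening: 0.208
grasp_force: 1.1
```

```bash
python3 t.py
```

```text
top z [282.05 283.24 292.57] 2615
wing deg 84.3 mean dir 116.1 yaw 123.7 tcp [555.9 -50.  247.9] j6 -51.0 F [2.2 0.1 0. ] M [-0.02 -0.37 -0.09] op 0.208 t 5.9
```

Call:
arm_command:
  motion: "0.79 0 0 0 0 0 -0.7;0.79 0 0 0 0 0 -0.7;0.79 0 0 0 0 0 -0.7;0.79 0 0 0 0 0 -0.7;0.79 0 0 0 0 0 0"

```text
clock: 6.37
tcp_pos: [556.1, -49.9, 248.0]
orientation: [179.9, 0.1, 140.5]
wrist_force: [3.3, 0.5, -0.2]
opening: 0.209
grasp_force: 1.4
```

```bash
python3 t.py
```

```text
top z [282.15 283.29 292.67] 2562
wing deg 99.5 mean dir 132.1 yaw 140.5 tcp [556.1 -49.9 248. ] j6 -67.8 F [ 3.3  0.5 -0.2] M [-0.   -0.53 -0.07] op 0.209 t 6.37
```

Call:
arm_command:
  motion: "0.79 -0.03 0.02 0 0 0 -0.7;0.79 0 0 0 0 0 -0.7;0.79 0 0 0 0 0 -0.7;0.79 0 0 0 0 0 -0.7;0.79 0 0 0 0 0 0"

```text
clock: 6.83
tcp_pos: [556.4, -49.7, 247.9]
orientation: [180.0, -0.0, 157.3]
wrist_force: [1.1, 1.3, 1.4]
opening: 0.21
grasp_force: 0.7
```

```bash
python3 t.py
```

```text
top z [282.17 283.16 292.5 ] 2196
wing deg 129.8 mean dir 146.7 yaw 157.3 tcp [556.4 -49.7 247.9] j6 -84.5 F [1.1 1.3 1.4] M [ 0.16 -0.09  0.  ] op 0.21 t 6.83
```

Call:
arm_command:
  motion: "0.79 0 0 0 0 0 -0.7;0.79 0 0 0 0 0 -0.7;0.79 0 0 0 0 0 -0.7;0.79 0 0 0 0 0 -0.7;0.79 0 0 0 0 0 0"

```text
clock: 7.3
tcp_pos: [556.6, -49.6, 247.9]
orientation: [180.0, -0.0, 174.1]
wrist_force: [1.9, 2.4, 1.6]
opening: 0.21
grasp_force: 1.1
```

```bash
python3 t.py
```

```text
top z [281.95 282.86 290.43] 2057
wing deg 163.1 mean dir 162.0 yaw 174.1 tcp [556.6 -49.6 247.9] j6 -101.3 F [1.9 2.4 1.6] M [ 0.33 -0.21  0.03] op 0.21 t 7.3
```

Call:
arm_command:
  motion: "0.79 0 0 0 0 0 -0.7;0.79 0 0 0 0 0 -0.7;0.79 0 0 0 0 0 -0.7;0.79 0 0 0 0 0 -0.7;0.79 0 0 0 0 0 0"

```text
clock: 7.77
tcp_pos: [556.5, -49.4, 247.9]
orientation: [179.9, 0.0, -169.1]
wrist_force: [-0.0, 2.5, 1.5]
opening: 0.211
grasp_force: 1.4
```

```bash
python3 t.py
```

```text
top z [281.73 282.57 283.33] 1986
wing deg 179.3 mean dir 178.9 yaw -169.1 tcp [556.5 -49.4 247.9] j6 -118.1 F [-0.   2.5  1.5] M [ 0.48 -0.13 -0.07] op 0.211 t 7.77
```

Call:
arm_command:
  motion: "0.79 0 0 0 0 0 -0.7;0.79 0 0 0 0 0 -0.7;0.79 0 0 0 0 0 -0.7;0.79 0 0 0 0 0 -0.7;0.79 0 0 0 0 0 0"

```text
clock: 8.23
tcp_pos: [556.1, -50.0, 247.5]
orientation: [180.0, -0.1, -152.4]
wrist_force: [-0.3, 0.9, -1.2]
opening: 0.21
grasp_force: 0.4
```

```bash
python3 t.py; python3 -c "
from h import *
p,w,c=cloud('wrist');cv2.imwrite('pics/wr3.png',p)"
```

```text
top z [280.31 281.16 290.19] 1869
wing deg 13.3 mean dir -161.9 yaw -152.4 tcp [556.1 -50.  247.5] j6 -134.9 F [-0.3  0.9 -1.2] M [ 0.11  0.02 -0.06] op 0.21 t 8.23
```

View pics/wr3.png

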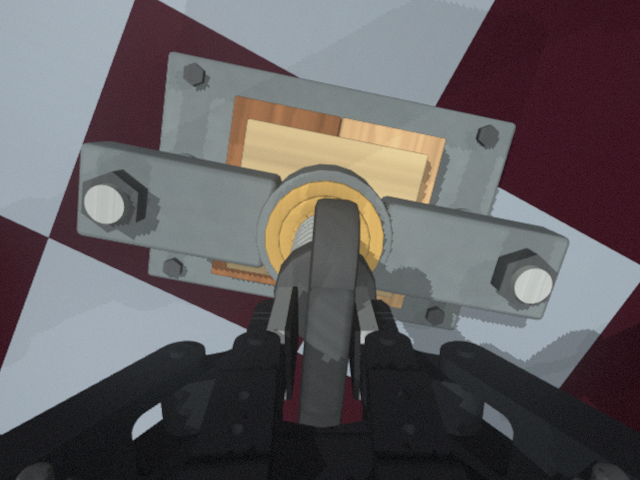

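The wing sits between the pads, with its top at (338,225), and has sunk by about 1.4 mm, so the drop may be under way. I'll pause and measure again.

Call:
arm_command:
  motion: "0.74 0 0 0 0 0 0;0.74 0 0 0 0 0 0;0.74 0 0 0 0 0 0"

```text
clock: 8.58
tcp_pos: [556.6, -50.4, 247.9]
orientation: [-180.0, -0.0, -152.4]
wrist_force: [-0.7, -0.5, 0.2]
opening: 0.262
grasp_force: 0.0
```

```bash
python3 t.py
```

```text
top z [276.23 276.97 277.47] 1584
wing deg 126.2 mean dir -161.3 yaw -152.4 tcp [556.6 -50.4 247.9] j6 -134.9 F [-0.7 -0.5  0.2] M [ 0.01 -0.    0.05] op 0.262 t 8.58
```

It dropped about 5.9 mm, after roughly 119° backward. Next I'll follow it down 6 mm and turn forward with the fingers loose.

Call:
arm_command:
  motion: "0.79 0 0 0.2 0 0 0;0.79 0 0 0 0 0 0.7;0.79 0 0 0 0 0 0.7;0.79 0 0 0 0 0 0.7;0.79 0 0 0.006 0 0 0.9"

```text
clock: 9.05
tcp_pos: [555.3, -49.3, 240.9]
orientation: [179.9, -0.2, -170.5]
wrist_force: [-7.6, 5.3, 1.6]
opening: 0.206
grasp_force: 4.0
```

Call:
arm_command:
  motion: "0.79 0 0 0.006 0 0 1;0.79 0 0 0.006 0 0 1;0.79 0 0 0.006 0 0 1;0.79 0 0 0.006 0 0 1;0.79 0 0 0 0 0 0"

```text
clock: 9.47
tcp_pos: [556.0, -49.5, 240.3]
orientation: [180.0, -0.1, 165.4]
wrist_force: [-0.2, 0.2, 0.2]
opening: 0.206
grasp_force: 0.1
```

```bash
python3 t.py
```

```text
top z [275.78 285.84 292.96] 2606
wing deg 73.8 mean dir 163.6 yaw 165.4 tcp [556.  -49.5 240.3] j6 -92.6 F [-0.2  0.2  0.2] M [0.02 0.01 0.02] op 0.206 t 9.47
```

Call:
arm_command:
  motion: "0.79 0 0 0.006 0 0 1;0.79 0 0 0.006 0 0 1;0.79 0 0 0.006 0 0 1;0.79 0 0 0.006 0 0 1;0.79 0 0 0.006 0 0 1"

```text
clock: 9.93
tcp_pos: [556.3, -49.3, 239.6]
orientation: [180.0, -0.1, 135.5]
wrist_force: [-2.0, 4.5, -1.9]
opening: 0.212
grasp_force: 4.0
```

Call:
arm_command:
  motion: "0.79 0 0 0.006 0 0 1;0.79 0 0 0.006 0 0 1;0.79 0 0 0.006 0 0 1;0.79 0 0 0.006 0 0 1;0.79 0 0 0.006 0 0 0"

```text
clock: 10.35
tcp_pos: [556.5, -50.0, 239.0]
orientation: [-180.0, 0.0, 111.6]
wrist_force: [0.3, -0.3, -0.2]
opening: 0.208
grasp_force: 0.0
```

```bash
python3 t.py
```

```text
top z [274.42 286.8  293.32] 2610
wing deg 21.5 mean dir 111.5 yaw 111.6 tcp [556.5 -50.  239. ] j6 -38.8 F [ 0.3 -0.3 -0.2] M [-0.01 -0.    0.  ] op 0.208 t 10.35
```

Call:
arm_command:
  motion: "0.79 0 0 0.006 0 0 1;0.79 0 0 0.006 0 0 1;0.79 0 0 0.006 0 0 1;0.79 0 0 0.006 0 0 1;0.79 0 0 0.006 0 0 1"

```text
clock: 10.82
tcp_pos: [556.0, -50.7, 237.8]
orientation: [-179.9, 0.1, 81.6]
wrist_force: [-3.8, -1.8, -1.5]
opening: 0.209
grasp_force: 4.0
```

Call:
arm_command:
  motion: "0.79 0 0 0.006 0 0 1;0.79 0 0 0.006 0 0 1;0.79 0 0 0.006 0 0 1;0.79 0 0 0.006 0 0 1;0.79 0 0 0.006 0 0 1"

```text
clock: 11.23
tcp_pos: [555.2, -50.5, 237.1]
orientation: [-179.9, 0.2, 51.6]
wrist_force: [-9.9, -0.7, 3.9]
opening: 0.21
grasp_force: 5.3
```

Call:
arm_command:
  motion: "0.79 0 0 0.006 0 0 1;0.79 0 0 0.006 0 0 1;0.79 0 0 0.006 0 0 1;0.79 0 0 0.006 0 0 1;0.79 0 0 0.006 0 0 1"

```text
clock: 11.65
tcp_pos: [554.9, -49.7, 236.0]
orientation: [-179.9, 0.2, 21.7]
wrist_force: [-9.9, 3.5, 4.2]
opening: 0.209
grasp_force: 6.6
```

Call:
arm_command:
  motion: "0.79 0 0 0.006 0 0 1;0.79 0 0 0.006 0 0 1;0.79 0 0 0 0 0 0"

```text
clock: 11.9
tcp_pos: [555.6, -49.5, 235.5]
orientation: [-179.9, 0.1, 9.6]
wrist_force: [-4.5, 2.5, 1.5]
opening: 0.209
grasp_force: 2.1
```

```bash
python3 t.py;python3 -c "
from h import *
p,w,c=cloud('wrist');cv2.imwrite('pics/wr4.png',p)"
```

```text
top z [271.11 271.92 288.13] 1657
wing deg 108.2 mean dir 28.6 yaw 9.6 tcp [555.6 -49.5 235.5] j6 63.1 F [-4.5  2.5  1.5] M [0.54 0.6  0.06] op 0.209 t 11.9
```

View pics/wr4.png

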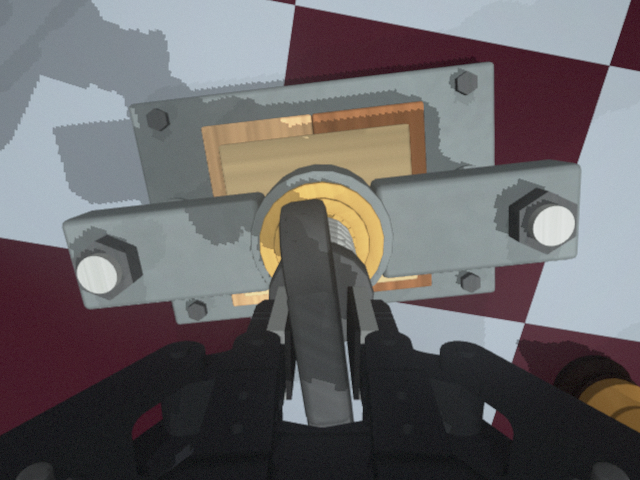

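The screw is half a turn in, with its top 5.1 mm below the drop height. I'll open, lift clear, turn back by half a turn and take hold again.

Call:
arm_command:
  motion: "0.5 0 0 0 0 0 -0.5;0 0 0 0 0 0 -0.5;0 0 0 0 0 0 -0.5;0 0 0 0 0 0 0;0 0 0 0 0 0 0"

```text
clock: 12.42
tcp_pos: [556.8, -50.4, 236.0]
orientation: [180.0, -0.0, 18.7]
wrist_force: [-0.1, -0.3, -0.1]
opening: 0.905
grasp_force: 0.0
```

Call:
arm_command:
  motion: "0 0 0 0 0 0 0;0 0 0 -0.4 0 0 0;0 0 0 -0.7 0 0 0;0 0 0 -0.7 0 0 0;0 0 0 0 0 0 0"

```text
clock: 12.83
tcp_pos: [557.7, -50.4, 294.1]
orientation: [179.7, -0.3, 18.7]
wrist_force: [-0.2, 0.5, 0.8]
opening: 1.0
grasp_force: 0.0
```

```bash
python3 t.py; python3 -c "
from h import *;from m import wing
p,w,c=cloud('wrist');wing(w,(556,-50),262,285)"
```

```text
top z [271.37 271.96 272.6 ] 632
wing deg 16.5 mean dir 20.0 yaw 18.7 tcp [557.7 -50.4 294.1] j6 54.1 F [-0.2  0.5  0.8] M [ 0.04  0.   -0.03] op 1.0 t 12.83
5702 z [263.2 272.5] rect [556.7 -48.5] [82.5 14. ] mean [561.  -47.2 270. ] axis deg 16.7
```

Call:
arm_command:
  motion: "0 0 0 0 0 0 -1;0 0 0 0 0 0 -1;0 0 0 0 0 0 -1;0 0 0 0 0 0 -1;0 0 0 0 0 0 -1"

```text
clock: 13.35
tcp_pos: [556.2, -50.0, 288.7]
orientation: [-179.9, 0.1, 49.0]
wrist_force: [-0.5, 0.0, -0.7]
opening: 1.0
grasp_force: 0.0
```

Call:
arm_command:
  motion: "0 0 0 0 0 0 -1;0 0 0 0 0 0 -1;0 0 0 0 0 0 -1;0 0 0 0 0 0 -1;0 0 0 0 0 0 -1"

```text
clock: 13.77
tcp_pos: [556.3, -50.0, 288.6]
orientation: [-179.9, -0.0, 79.0]
wrist_force: [0.4, 0.1, 0.0]
opening: 0.998
grasp_force: 0.0
```

Call:
arm_command:
  motion: "0 0 0 0 0 0 -1;0 0 0 0 0 0 -1;0 0 0 0 0 0 -1;0 0 0 0 0 0 -1;0 0 0 0 0 0 -1"

```text
clock: 14.18
tcp_pos: [556.2, -50.0, 288.7]
orientation: [-179.9, -0.1, 109.0]
wrist_force: [0.2, 0.4, -0.3]
opening: 1.0
grasp_force: 0.0
```

Call:
arm_command:
  motion: "0 0 0 0 0 0 -1;0 0 0 0 0 0 -1;0 0 0 0 0 0 -1;0 0 0 0 0 0 -1;0 0 0 0 0 0 -1"

```text
clock: 14.6
tcp_pos: [556.2, -50.0, 288.7]
orientation: [-179.9, -0.1, 139.0]
wrist_force: [-0.5, 0.1, 0.1]
opening: 1.001
grasp_force: 0.0
```

Call:
arm_command:
  motion: "0 0 0 0 0 0 -1;0 0 0 0 0 0 -1;0 0 0 0 0 0 -1;0 0 0 0 0 0 -1;0 0 0 0 0 0 -1"

```text
clock: 15.02
tcp_pos: [556.2, -50.0, 288.6]
orientation: [180.0, -0.1, 169.0]
wrist_force: [-0.3, -0.1, 0.8]
opening: 0.998
grasp_force: 0.0
```

Call:
arm_command:
  motion: "0 0 0 0 0 0 -1;0 0 0 0 0 0 -1;0 0 0 0 0 0 -1;0 0 0 0 0 0 -1;0 0 0 0 0 0 -1"

```text
clock: 15.43
tcp_pos: [556.2, -50.0, 288.6]
orientation: [179.9, -0.1, -161.0]
wrist_force: [-0.0, -1.1, 0.6]
opening: 1.003
grasp_force: 0.0
```

```bash
python3 t.py; python3 -c "
from h import *;from m import wing
p,w,c=cloud('wrist');wing(w,(556,-50),262,285)"
```

```text
top z [271.44 272.04 272.53] 670
wing deg 16.7 mean dir -167.0 yaw -161.0 tcp [556.2 -50.  288.6] j6 -126.2 F [-0.  -1.1  0.6] M [ 0.04 -0.02  0.01] op 1.003 t 15.43
5939 z [263.2 272.7] rect [555.2 -48.6] [82.8 14. ] mean [550.6 -50.1 270. ] axis deg 16.7
```

Call:
arm_command:
  motion: "0 -0.01 0.04 0.3 0 0 0.38;0 0 0 0.6 0 0 0;0 0 0 0.6 0 0 0;0 0 0 0.25 0 0 0;0.4 0 0 0 0 0 0"

```text
clock: 15.95
tcp_pos: [555.7, -48.6, 235.5]
orientation: [179.9, -0.2, -163.7]
wrist_force: [0.1, -0.0, -0.4]
opening: 0.889
grasp_force: 0.0
```

Call:
arm_command:
  motion: "0.6 0 0 0 0 0 0;0.6 0 0 0 0 0 0;0.79 0 0 0 0 0 0;0.79 0 0 0 0 0 0;0.79 0 0 0 0 0 0"

```text
clock: 16.37
tcp_pos: [556.6, -48.8, 238.1]
orientation: [-180.0, 0.0, -163.6]
wrist_force: [-0.2, -0.2, -0.3]
opening: 0.21
grasp_force: 0.0
```

Call:
arm_command:
  motion: "0.79 0 0 0 0 0 0;0.79 0 0 0.003 0 0 0.5;0.79 0 0 0.006 0 0 1;0.79 0 0 0.006 0 0 1;0.79 0 0 0.006 0 0 1"

```text
clock: 16.78
tcp_pos: [556.5, -48.9, 237.1]
orientation: [-180.0, 0.0, 175.1]
wrist_force: [0.2, -1.2, -0.2]
opening: 0.214
grasp_force: 3.0
```

```bash
python3 t.py
```

```text
top z [271.28 280.69 291.16] 1845
wing deg 83.8 mean dir 135.3 yaw 175.1 tcp [556.5 -48.9 237.1] j6 -102.3 F [ 0.2 -1.2 -0.2] M [-0.07 -0.    0.13] op 0.214 t 16.78
```

Call:
arm_command:
  motion: "0.79 0 0 0.006 0 0 1;0.79 0 0 0.006 0 0 1;0.79 0 0 0.006 0 0 1;0.79 0 0 0.006 0 0 1;0.79 0 0 0.006 0 0 1"

```text
clock: 17.25
tcp_pos: [556.5, -49.2, 236.3]
orientation: [-180.0, 0.0, 145.2]
wrist_force: [-0.3, -2.9, 1.8]
opening: 0.208
grasp_force: 4.2
```

Call:
arm_command:
  motion: "0.79 0 0 0.006 0 0 1;0.79 0 0 0.006 0 0 1;0.79 0 0 0.006 0 0 1;0.79 0 0 0.006 0 0 1;0.79 0 0 0.006 0 0 1"

```text
clock: 17.67
tcp_pos: [556.3, -49.5, 235.2]
orientation: [-179.9, 0.1, 115.2]
wrist_force: [-2.0, -3.6, 2.5]
opening: 0.209
grasp_force: 5.7
```

Call:
arm_command:
  motion: "0.79 0 0 0.006 0 0 1;0.79 0 0 0.006 0 0 1;0.79 0 0 0.006 0 0 1;0.79 0 0 0.006 0 0 1;0.79 0 0 0.006 0 0 1"

```text
clock: 18.08
tcp_pos: [556.0, -49.5, 234.5]
orientation: [-179.9, 0.1, 85.2]
wrist_force: [-3.0, -0.7, -1.1]
opening: 0.213
grasp_force: 1.4
```

Call:
arm_command:
  motion: "0.79 0 0 0.006 0 0 1;0.79 0 0 0.006 0 0 1;0.79 0 0 0.006 0 0 1;0.79 0 0 0.006 0 0 1;0.79 0 0 0.006 0 0 1"

```text
clock: 18.5
tcp_pos: [555.7, -49.3, 233.7]
orientation: [-180.0, 0.1, 55.2]
wrist_force: [-6.0, -2.5, 4.7]
opening: 0.212
grasp_force: 6.4
```

Call:
arm_command:
  motion: "0.79 0 0 0.006 0 0 1;0.79 0 0 0.006 0 0 1;0.79 0 0 0.006 0 0 1;0.79 0 0 0.006 0 0 1;0.79 0 0 0.006 0 0 1"

```text
clock: 18.92
tcp_pos: [555.8, -49.0, 232.5]
orientation: [-180.0, 0.1, 25.2]
wrist_force: [-4.9, -1.2, 4.8]
opening: 0.212
grasp_force: 7.6
```

Call:
arm_command:
  motion: "0.79 0 0 0 0 0 1;0.79 0 0 0 0 0 0.4;0.79 0 0 0 0 0 0;0.79 0 0 0 0 0 0"

```text
clock: 19.25
tcp_pos: [556.5, -48.8, 232.5]
orientation: [180.0, -0.0, 17.2]
wrist_force: [-0.8, -0.3, -0.1]
opening: 0.213
grasp_force: 0.0
```

```bash
python3 t.py;python3 -c "
from h import *
p,w,c=cloud('wrist');cv2.imwrite('pics/wr5.png',p)"
```

```text
top z [267.05 281.93 288.01] 2719
wing deg 107.2 mean dir 20.5 yaw 17.2 tcp [556.5 -48.8 232.5] j6 55.7 F [-0.8 -0.3 -0.1] M [-0.01 -0.01 -0.04] op 0.213 t 19.25
```

View pics/wr5.png

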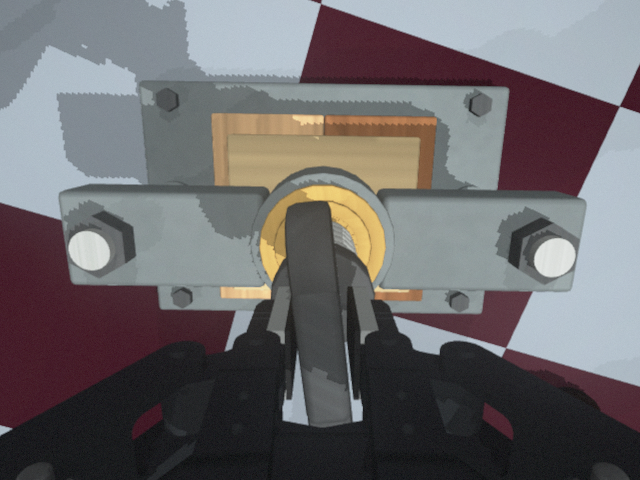

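The screw has turned about a full turn: the wing's top is at about 267, roughly 15 mm below the start, with the wing still lagging a little at (308,215)-(330,420). I'll add a small bit, then clamp.

Call:
arm_command:
  motion: "0.79 0 0 0.006 0 0 1;0.79 0 0 0.006 0 0 0.7;0.79 0 0 0 0 0 0;0.81 0 0 0 0 0 0;0.83 0 0 0 0 0 0"
  grip_force: 30

```text
clock: 19.77
tcp_pos: [556.4, -48.9, 232.0]
orientation: [180.0, 0.0, 7.0]
wrist_force: [-0.3, -0.1, 0.3]
opening: 0.169
grasp_force: 0.0
```

Call:
arm_command:
  motion: "0.86 0 0 0 0 0 0;0.9 0 0 0 0 0 0;1 0 0 0 0 0 0;1 0 0 0 0 0 0;1 0 0 0 0 0 0"

```text
clock: 20.18
tcp_pos: [556.5, -48.9, 232.1]
orientation: [180.0, 0.0, 6.8]
wrist_force: [-0.0, -1.4, -0.7]
opening: 0.16
grasp_force: 31.5
```

Call:
arm_command:
  motion: "1 0 0 0 0 0 0;1 0 0 0 0 0 0;1 0 0 0 0 0 0;1 0 0 0 0 0 0;1 0 0 0 0 0 0"

```text
clock: 20.6
tcp_pos: [556.4, -48.9, 232.1]
orientation: [180.0, 0.0, 6.8]
wrist_force: [-0.5, -1.4, 0.4]
opening: 0.157
grasp_force: 31.5
```

```bash
python3 t.py;python3 t.py;python3 -c "
from h import *
p,w,c=cloud('wrist');cv2.imwrite('pics/wr6.png',p)
for n in('scene','side'):
    a=np.load(f'pics/{n}.npz')['w'];p,w,c=cloud(n)
    m=(a[...,2]>225)&(a[...,2]<295)&(np.hypot(a[...,0]-556,a[...,1]+50)<70)
    k=(w[...,2]>215)&(w[...,2]<295)&(np.hypot(w[...,0]-556,w[...,1]+50)<70)
    print(n,np.percentile(a[m][:,2],98))
"
```

```text
top z [267.49 283.13 288.05] 2906
wing deg 97.2 mean dir 26.1 yaw 6.8 tcp [556.4 -48.9 232.1] j6 66.0 F [-0.5 -1.4  0.4] M [-0.21  0.04 -0.01] op 0.157 t 20.6
top z [267.74 283.05 288.03] 2900
wing deg 97.3 mean dir 25.3 yaw 6.8 tcp [556.5 -48.9 232.1] j6 66.0 F [-0.8 -2.3  0.6] M [-0.28  0.05  0.01] op 0.154 t 20.65
scene 285.2961566187713
side 283.29507394108884
```

View pics/wr6.png

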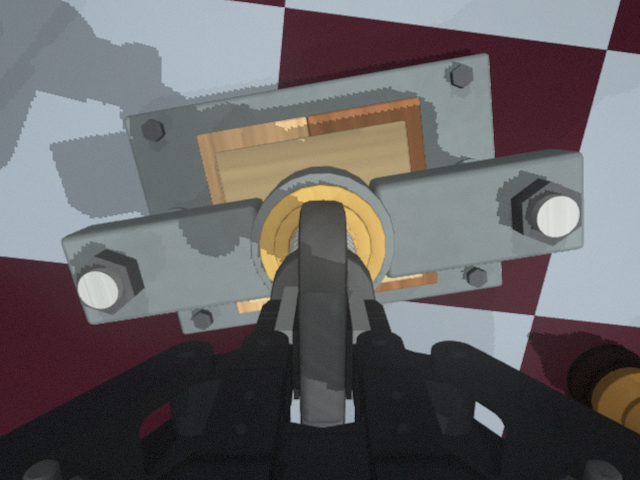

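```bash
for i in 1 2 3; do python3 - <<'E'
from h import *
s=observe();p,w,c=cloud('wrist');z=w[230:275,312:334,2];print(np.nanpercentile(z,[5,50,95]).round(2),s['wrist_force'].round(1),s['ft_torque'].round(2),s['opening'].round(3),s['grasp_force'],s['orientation'].round(2),s['clock'])
E
done
python3 - <<'E'
import cv2,numpy as np
w=np.load('pics/wr1.npz')['w'];z=w[185:300,311:322,2];print(np.nanpercentile(z,[5,50,95]))
E
```

```text
[278.84297044 282.22553958 283.55218066]Traceback (most recent call last):
  File "<stdin>", line 2, in <module>
AttributeError: 'float' object has no attribute 'round'
Traceback (most recent call last):
AttributeError: 'float' object has no attribute 'round'
Traceback (most recent call last):
AttributeError: 'float' object has no attribute 'round'
```

```bash
for i in 1 2 3; do python3 - <<'E'
from h import *
s=observe();p,w,c=cloud('wrist');z=w[230:275,312:334,2];print(np.nanpercentile(z,[5,50,95]).round(2),s['wrist_force'].round(1),s['ft_torque'].round(2),s['opening'],s['grasp_force'],s['orientation'].round(2),s['clock'])
E
done
```

```text
[260.33 263.47 265.49] [-1.3 -0.8 -0.6] [-0.33  0.12 -0.01] 0.15591708490468678 31.511199474334717 [179.99   0.     6.79] 21.0
[260.31 263.38 265.43] [-1.3 -1.6  0.3] [-0.34  0.08  0.07] 0.1594050508424136 31.512322425842285 [180.     0.     6.79] 21.05
[260.47 263.4  265.45] [-1.8 -3.  -0. ] [-0.3   0.1   0.01] 0.16292145909294428 31.51262640953064 [1.7999e+02 1.0000e-02 6.8000e+00] 21.1
```

The wing is clamped square in the pads with 31 N and the readings are steady. The height is about 94–95 mm above the nut, from the depth reading and from the turn count, so I'm handing in.

```bash
python3 -c "
from workcell import finish_job
print(finish_job())"
```

```text
the job is handed in; nothing more can be done
None
```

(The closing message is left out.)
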